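# Change gear on the shredder drive

## Robot

A 6-joint arm with a two-finger parallel gripper is mounted at the origin on the work surface. World frame = base frame: x ahead of the robot, y to its left, z up, the work surface at z = 0. Lengths are in m, angles in rad, forces in N, time in s.
With the tool pointing down it reaches from about 0.325 to 0.775 m from the base axis. Payload 5.5 kg.
Tool frame: the origin (TCP) lies between the finger pads; the fingertips stand 8 mm ahead of it and the grasp point (between the pads) lies 11 mm behind it (tcp_to_tips is the distance from the TCP to the fingertips, in m); z points along the fingers, y is the direction in which the jaws open and shut (so a half turn about z gives the same grasp; the last joint's range is limited). The gripper opens to 88 mm and grips with 3 to 60 N. Pads are 20 mm wide; open, the fingers measure 115 mm over their backs; the gripper's body (75 mm by 178 mm) begins 61 mm behind the grasp point.
Start: joints at [-1.25, 0.091, 1.231, -0, 1.82, -0.057], TCP at [0.221, -0.558, 0.231] pointing down, gripper open.
Joint ranges: [-2.87, 2.87], [-0.86, 2.18], [0.17, 2.46], [-1.51, 4.65], [0.06, 2.69], [-2.65, 2.65]. Speed limits (rad/s): [2.57, 2.57, 3.01, 3.14, 3.14, 3.14].

## Interface

Orientations are given as a unit quaternion [w, x, y, z].
In Python, from bench import * gives the robot as it stands. Calls block until the motion is done:
- move_to(position, orientation): joint-space move of the TCP to a pose.
- move_l(position, speed=0.15, orientation=None): straight line of the TCP; orientation=None keeps the orientation; speed is the mean speed in m/s.
- movej(angles): joint-space move.
- gripper_open() and close(): open the fingers fully, or close them until they stop; the grip force is fixed at half the most.
- hold(seconds).
- inverse_kinematics(position, orientation): joint angles nearest the present ones, or None.
- state(): the state.
- get_image(name): name is "scene" or "top"; returns a dict with "frame" (420x560x3 uint8, blue, green, red), "depth" (420x560 float32, m along the optical axis (not along the pixel's ray), 0 where there is no reading), "camera_matrix" (3x3 intrinsics, pixels), "view" (4x4, takes a point from world to camera coordinates). Camera axes: x right, y up, looking along -z (the intrinsics and any distortion apply to the point x, -y, -z); pixel columns grow to the right and rows downward; lengths in m; the calibration is good to about 2 mm. A picture is of the moment at which its call begins.
A pose or a line that the arm cannot do raises IKError and nothing moves.
- job_done(): hands the job in, once; it reports no verdict.
The state is a dict: "time": time; "joint_pos": joint angles; "dq": joint speeds; "joint_torque": joint torques, N m; "ee_pos": TCP position; "ee_rot": TCP orientation; "ft_force": force on the tool from outside, world axes, zero at the start; "moment": the same for the moment, N m; "finger_gap": finger opening in m.
Only numpy, scipy, OpenCV 4.12 (cv2) and the standard library are available. Lean on these libraries where they do the work, as an engineer would, in place of code of your own. Each camera call takes 0.05 s, during which the arm holds its last target. There are 200 camera calls.

## Task

Change gear on the vegetable shredder's drive: push the gear lever with the fingertips along the H-shaped gate, over to the leg on the shredder's side and then fully home in that leg's rear slot, the one away from the robot. Only push the lever, gently: do not grip it or force it, and leave the meal boxes, the steel tray and the white pusher where they stand.

Things in the scene. Friction and masses are not known exactly. Their poses are not given: they have to be found in the camera images.
- drive: Bench drive unit with vegetable shredder, fixed. White cabinet 340 (x) by 280 (y) mm, flat top 186 mm above the table; origin at table height under its middle. Its -x side is the front, turned roughly to the robot; +x rear, +y its left, z up. The shredder (a cylinder, then a cone, 130 mm thick, axis 125 mm above the table) sticks out of its -y side from y = -140 to -378 mm.
- gate_centre (a point): Middle of the H-shaped gate, on the upper face of its steel plate (120 by 120 mm, 194 mm above the table); at x = -30, y = 0 mm of the drive, same axes. Two legs along x, centred at y = +26 and -26 mm, 20 mm wide, ends at x = +33 and -33; cross rail along y at x = 0, 21 mm wide, corners rounded 5 mm. The 12 mm lever stem moves only in this H. It starts anywhere along the leg at y = +26.
- knob (a point): Middle of the black gear knob, on the lever's axis, 175 mm from its pivot; z along the lever. Pear-shaped: from 30 mm below this point (23 mm across) to 25 mm above it (widest 35 mm across, 12 mm above this point). Lever upright: 275 mm above the table. Takes 3 to 4 N to push at the knob (friction), stays where left, no spring; its end stops and the gate are hard.
- lever_select (a joint): Sideways angle of the lever, rad: 0 in the middle of the cross rail, about -0.27 in the leg at +y, about +0.27 in the leg at -y (the shredder's side), where it is stopped. Grows towards the shredder.
- lever_shift (a joint): Fore-and-aft angle of the lever, rad: 0 in the cross rail (neutral; it passes along the rail within about +-0.05), +0.25 fully home in a rear slot, -0.25 home in a front slot, where it is stopped. Grows towards the rear (away from the robot).
- hopper_mouth (a point): Middle of the rim of the shredder's hopper, 287 mm above the table, rim 128 by 116 mm; fixed to the drive at x = 0, y = -228 mm. An obstacle.
- mealbox_a: Closed clear meal box, 120 (x) by 170 (y) by 50 mm, loose on the table at the drive's left; origin in the middle of its underside. Leave alone.
- mealbox_b: A second such meal box, behind the first. Leave alone.
- tray: Open steel tray, 200 (x) by 260 (y) by 45 mm, loose on the table under the shredder; origin in the middle of its underside. Leave alone.
- pusher: White plastic hopper pusher, 99 mm high, 68 mm across the foot, loose, standing on the rear of the cabinet's top on the shredder's side; origin in the middle of its underside. Leave alone.
- wanted_slot (a point): Where the stem's axis stands when home in the wanted slot, at the plate's upper face: x = +24, y = -26 mm from gate_centre in the drive's axes (rear slot, leg on the shredder's side). Fixed to the drive. Home, the stem stops about 3 mm short of the slot's cut end: the stop is inside the gearbox.
- lever_pivot (a point): Centre of the lever's cross pivot inside the cabinet, 94 mm below gate_centre, fixed to the drive. Both lever joints turn about it, so the knob moves about 175 mm per rad: some 47 mm sideways to either leg and 43 mm fore or aft.

How it is judged:
By the outcome, as a careful person would: the job done as asked, in the order asked, and still so for the second after the job is handed in, with the robot touching nothing.
It also fails if it takes over 61 s, if anything falls off the work surface, if the arm or the gripper's body presses on something with over 40 N, if the wrist force passes 120 N, or if a joint passes its speed limit or range.

## Working session

There is one attempt and no reset: what is moved stays moved. The work goes in short steps, each a Python script; the robot and the scene stay as the last script left them, time stands still between calls to the robot, and variables do not carry over. Pictures are saved under pics/ and viewed, about 8 in all and at most 12, crops included, and the job is handed in when it is done.

```bash
ls; mkdir -p pics; cat > h.py <<'E'
from bench import *
import numpy as np, cv2
def cloud(im):
    d=im["depth"]; K=np.array(im["camera_matrix"]); V=np.linalg.inv(np.array(im["view"]))
    v,u=np.mgrid[:d.shape[0],:d.shape[1]]
    p=np.stack([(u-K[0,2])/K[0,0]*d,-(v-K[1,2])/K[1,1]*d,-d,np.ones_like(d)],-1)
    w=(p@V.T)[...,:3]; w[d==0]=np.nan; return w
E
python3 - <<'E'
from h import *
for n in("scene","top"):
    im=get_image(n); cv2.imwrite(f"pics/{n}0.png",im["frame"]); np.save(f"/tmp/{n}.npy",cloud(im)); print(im["camera_matrix"],im["view"],im.keys())
s=state();print(s)
E
```

```text
pics
[[493.00892573   0.         279.12685001]
 [  0.         493.00892573 200.70279768]
 [  0.           0.           1.        ]] [[-0.14985004  0.98857643 -0.01617429  0.03689124]
 [-0.75267671 -0.10345373  0.65021158  0.33405762]
 [ 0.64111055  0.10960824  0.759581   -1.83377148]
 [ 0.          0.          0.          1.        ]] dict_keys(['frame', 'depth', 'camera_matrix', 'view'])
[[448.78159568   0.         274.0357545 ]
 [  0.         448.78159568 206.31983594]
 [  0.           0.           1.        ]] [[-0.02721975 -0.99959608 -0.00817042  0.10211197]
 [ 0.99717656 -0.02772428  0.06978729 -0.63101484]
 [-0.06998562 -0.00624776  0.99752843 -1.3506244 ]
 [ 0.          0.          0.          1.        ]] dict_keys(['frame', 'depth', 'camera_matrix', 'view'])
{'time': 0.1, 'joint_pos': array([-1.24968330e+00,  9.17769273e-02,  1.23175972e+00,  2.34305345e-05,
        1.81978164e+00, -5.66982356e-02]), 'dq': array([ 1.56299193e-03, -1.32958376e-03, -2.72188646e-03,  5.00899957e-05,
        1.48624599e-03, -1.12519799e-03]), 'joint_torque': array([ 3.51464878e-03, -4.47859955e+01, -4.07567596e+01,  7.00545078e-02,
        2.84985581e-02, -1.00946129e-04]), 'ee_pos': array([ 0.22126106, -0.55744842,  0.22962715]), 'ee_rot': array([-8.56786365e-04,  9.82209422e-01,  1.87786863e-01, -1.02481636e-04]), 'ft_force': array([-0.02357685, -1.19362984,  0.10042433]), 'moment': array([ 0.07138136, -0.05677525,  0.02326684]), 'finger_gap': 0.08775247097357398}
```

View pics/scene0.png

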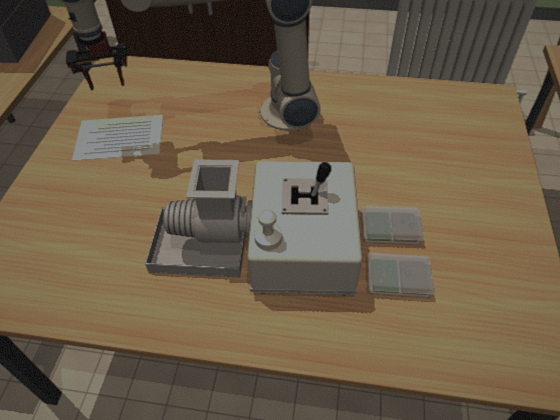

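View pics/top0.png

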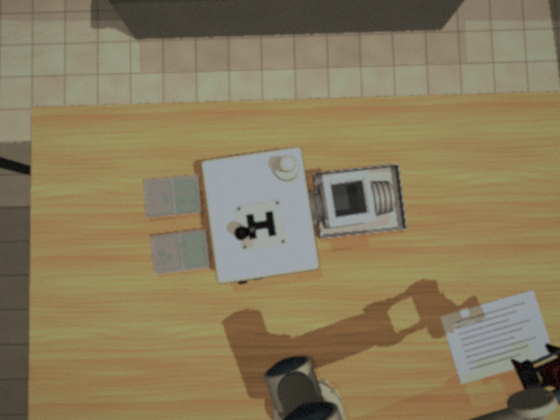

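The scene view looks back at the robot. The lever knob is at about (323,172) there and (242,232) in the top view, in the +y leg towards the front. The cabinet is turned slightly.

```bash
cat > loc.py <<'E'
from h import *
def drive(W):
    m=(abs(W[...,2]-.187)<.006)&(W[...,0]>.3)&(W[...,0]<.95)
    m=m.astype(np.uint8); n,l,st,c=cv2.connectedComponentsWithStats(m)
    k=1+np.argmax(st[1:,4]); P=W[l==k][:,:2].astype(np.float32)
    return cv2.minAreaRect(P*1000)
def knob(W,fr):
    m=(W[...,2]>.24)&(W[...,2]<.32)&(fr.max(-1)<75)&(W[...,0]>.38)&(W[...,0]<.7)&(W[...,1]>-.1)&(W[...,1]<.3)
    return W[m],m
if __name__=="__main__":
    for n in("scene","top"):
        W=np.load(f"/tmp/{n}.npy"); fr=cv2.imread(f"pics/{n}0.png")
        print(n,drive(W)); P,m=knob(W,fr); print(len(P),P.mean(0),P.min(0),P.max(0),np.argwhere(m).mean(0))
        print("table z",np.nanmedian(W[150:330,60:540,2]))
E
python3 loc.py
python3 - <<'E'
import cv2
a=cv2.imread("pics/top0.png")[140:300,190:420]
b=cv2.imread("pics/scene0.png")[140:300,150:380]
cv2.imwrite("pics/c1.png",cv2.hconcat([cv2.resize(a,(400,280),interpolation=2),cv2.resize(b,(400,280),interpolation=2)]))
E
```

```text
scene ((605.2770385742188, 124.51400756835938), (339.8990173339844, 276.3938293457031), 6.885614395141602)
429 [0.59522436 0.04276193 0.26580878] [ 0.54110722 -0.09992064  0.24002474] [0.69029471 0.18188694 0.29670322] [179.26340326 273.41491841]
table z 0.002103259886863329
top ((602.1626586914062, 122.59432983398438), (335.4681701660156, 276.0811767578125), 6.923858165740967)
161 [0.55893616 0.15119029 0.28352178] [ 0.53672996 -0.09800997  0.24185224] [0.67053474 0.181102   0.29605348] [229.9378882 246.8757764]
table z 0.0006569401321678825
```

View pics/c1.png

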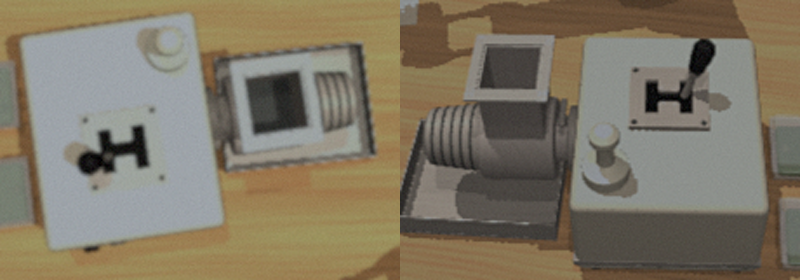

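```bash
cat >> h.py <<'E'
C=np.array([.6035,.1235]); yaw=np.deg2rad(6.9)
ex=np.array([np.cos(yaw),np.sin(yaw)]); ey=np.array([-ex[1],ex[0]])
GC=C-.03*ex
def g2w(x,y,z): return np.r_[GC+x*ex+y*ey,z]     # gate frame -> world
def w2g(P): P=np.atleast_2d(P); d=P[:,:2]-GC; return np.c_[d@ex,d@ey,P[:,2]]
from scipy.optimize import least_squares
def lever(save=None, verbose=True):
    """fit (select,shift) by knob points of both cameras"""
    Q=[]
    for n in("scene","top"):
        im=get_image(n); W=cloud(im); fr=im["frame"]
        if save: cv2.imwrite(f"pics/{save}_{n}.png",fr)
        m=(W[...,2]>.245)&(W[...,2]<.31)&(fr.max(-1)<75)
        q=w2g(W[m]); q=q[(abs(q[:,0])<.08)&(abs(q[:,1])<.085)]
        Q.append(q)
        if verbose and len(q): print(n,len(q),q.mean(0).round(4),q.min(0).round(3),q.max(0).round(3))
    return Q
E
python3 - <<'E'
from h import *
lever()
# plate corners: reproject gate outline on both pics
for n in("scene","top"):
    im=get_image(n); f=cv2.resize(im["frame"],None,fx=4,fy=4,interpolation=2); K=im["camera_matrix"]; V=np.array(im["view"])
    def px(p):
        c=V@np.r_[p,1]; return (4*(np.array([K[0][0]*c[0]/-c[2]+K[0][2],K[1][1]*-c[1]/-c[2]+K[1][2]])+.5)).astype(int)
    def poly(L,z): cv2.polylines(f,[np.array([px(g2w(x,y,z)) for x,y in L])],True,(0,0,255),1)
    poly([(.06,.06),(-.06,.06),(-.06,-.06),(.06,-.06)],.194)
    poly([(.2,.14),(-.14,.14),(-.14,-.14),(.2,-.14)],.186)
    for s in(1,-1): poly([(.033,s*.016),(.033,s*.036),(-.033,s*.036),(-.033,s*.016)],.194)
    c=px(g2w(.0,0,.2)); cv2.imwrite(f"pics/o_{n}.png",f[c[1]-280:c[1]+280,c[0]-200:c[0]+200])
cv2.imwrite("pics/o.png",cv2.hconcat([cv2.imread("pics/o_scene.png"),cv2.imread("pics/o_top.png")]))
E
```

```text
scene 207 [-0.0064  0.0459  0.2769] [-0.027  0.029  0.245] [0.003 0.063 0.297]
top 151 [-0.0153  0.0459  0.2857] [-0.031  0.028  0.247] [-0.001  0.064  0.295]
```

View pics/o.png

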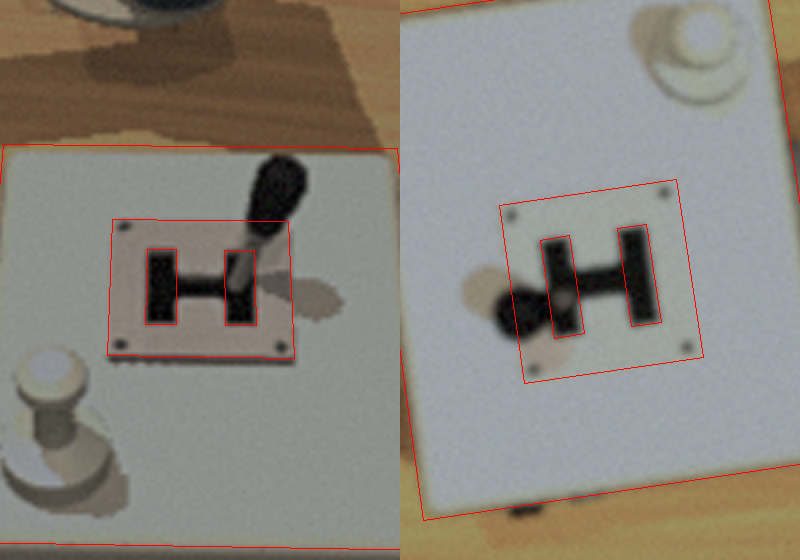

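The model outline fits the pictures within about 2 mm. The knob sits at gate x≈-16 mm, y≈+46 mm, which means shift ≈-0.09 and select ≈-0.27. Next I'll close the fingers, come in from the front and push to neutral.

```bash
cat >> h.py <<'E'
Q=np.array([0,np.cos(yaw/2),np.sin(yaw/2),0]); Z=.264
def pos(): return w2g(state()["ee_pos"])[0]
def go(x,y,z=Z,speed=.15): move_l(g2w(x,y,z),speed,Q)
def force(F0): f=state()["ft_force"]-F0; return np.r_[f[:2]@ex,f[:2]@ey,f[2]]
def push(a,b,F0,limit=7,step=.002,speed=.03):
    """step from a to b (gate x,y); stop when force exceeds limit"""
    a,b=np.array(a),np.array(b); n=int(np.ceil(np.linalg.norm(b-a)/step)); log=[]
    for i in range(1,n+1):
        go(*(a+(b-a)*i/n),Z,speed); f=force(F0); log.append((pos()[:2]*1000).round(1).tolist()+f.round(1).tolist())
        if np.linalg.norm(f[:2])>limit: print("limit"); break
    for l in log[::max(1,len(log)//14)]+[log[-1]]: print(l)
E
python3 - <<'E'
from h import *
p=state()["ee_pos"]; move_l([p[0],p[1],.42],.25)
close(); print(state()["finger_gap"],state()["time"])
move_to(g2w(-.075,.046,.40),Q); go(-.075,.046,Z,.2); hold(.3)
F0=state()["ft_force"]; np.save("/tmp/F0.npy",F0); print(F0,pos(),state()["time"])
push((-.056,.046),(-.0285,.046),F0); print(state()["time"]); lever("a")
E
```

```text
0.0004963445526141758 2.55
[ 0.05569732  0.09483452 -0.31799559] [-0.07470232  0.04605583  0.2649704 ] 6.3833
[-54.1, 46.0, -0.5, -0.9, 0.1]
[-52.0, 46.0, 0.1, 0.2, 0.0]
[-50.0, 46.0, 0.3, 0.6, 0.6]
[-48.1, 46.0, -0.0, 0.6, -0.3]
[-46.1, 46.0, 0.0, -0.3, 0.2]
[-44.4, 46.0, -2.6, 0.1, 1.6]
[-42.4, 46.1, -3.8, 0.2, 1.7]
[-40.2, 46.1, -3.7, 1.3, 3.3]
[-38.2, 46.0, -3.0, 0.2, 3.1]
[-36.3, 46.0, -3.2, 0.4, 2.7]
[-34.3, 46.0, -2.6, -0.1, 2.7]
[-32.3, 46.0, -3.6, 0.3, 3.0]
[-30.4, 46.0, -3.0, 0.9, 1.4]
[-28.4, 46.0, -3.8, 0.4, 2.4]
[-28.4, 46.0, -3.8, 0.4, 2.4]
10.4833
scene 274 [0.0017 0.0458 0.283 ] [-0.028  0.031  0.248] [0.018 0.065 0.31 ]
```

```bash
python3 - <<'E'
from h import *
go(-.065,.046); go(-.065,.100); go(0,.100); hold(.3); F0=state()["ft_force"]; print(lever("b"),state()["time"]) if 0 else lever("b"); 
push((0,.086),(0,-.026),F0,limit=8,speed=.035); print(state()["time"])
go(0,pos()[1]+.03); lever("c")
E
```

```text
scene 194 [0.0082 0.0456 0.2776] [-0.008  0.031  0.245] [0.018 0.063 0.299]
top 39 [-0.0014  0.0508  0.2911] [-0.014  0.047  0.284] [0.014 0.057 0.297]
limit
[0.1, 83.8, -1.6, -0.5, 1.0]
[-0.0, 77.9, 0.2, 1.0, 0.5]
[0.0, 72.0, -1.7, 3.7, 3.6]
[-0.0, 65.7, -0.2, 3.6, 3.3]
[-0.0, 59.7, -0.5, 3.6, 3.9]
[-0.0, 53.7, -0.2, 4.1, 3.8]
[-0.0, 47.8, -1.0, 1.7, 2.8]
[-0.0, 41.8, -1.0, 3.0, 3.7]
[-0.0, 35.8, -0.7, 2.8, 1.5]
[-0.0, 29.8, -0.9, 2.3, 3.3]
[-0.0, 23.8, -1.1, 1.6, 3.6]
[0.0, 17.8, -1.7, 2.3, 1.9]
[-0.0, 11.8, -1.0, 1.7, 2.8]
[-0.0, 5.8, -0.2, 1.2, 1.5]
[-0.0, -0.2, -0.1, 2.0, -0.6]
[-0.0, -6.2, -0.9, 1.9, -0.4]
[0.0, -12.2, 0.0, 2.2, -0.9]
[0.0, -18.2, -0.6, 1.3, -0.4]
[-0.1, -19.4, 0.3, 11.3, -0.3]
26.325
scene 305 [ 0.0092 -0.0275  0.2803] [-0.01  -0.065  0.245] [0.019 0.019 0.31 ]
```

```bash
python3 - <<'E'
from h import *
go(-.065,pos()[1]); go(-.065,-.048); hold(.3); F0=state()["ft_force"]; lever("d")
push((-.036,-.048),(.024,-.048),F0,limit=8,speed=.035); print(state()["time"],pos())
go(-.065,-.048); go(-.075,-.048,.42,.25); hold(.3); lever("e"); print(state()["time"],state()["ft_force"])
for n in("scene","top"):
    f=cv2.imread(f"pics/e_{n}.png"); cv2.imwrite(f"pics/f_{n}.png",cv2.resize(f[140:300,150:430] if n=="scene" else f[140:300,140:420],(700,400)[:2],interpolation=2)[:,:])
cv2.imwrite("pics/f.png",cv2.resize(cv2.vconcat([cv2.imread("pics/f_scene.png"),cv2.imread("pics/f_top.png")]),(525,600)))
E
```

```text
scene 313 [-0.0134 -0.0471  0.2808] [-0.06  -0.065  0.245] [ 0.017 -0.03   0.309]
top 137 [-0.0012 -0.0472  0.2875] [-0.015 -0.064  0.255] [ 0.014 -0.03   0.295]
limit
[-34.1, -48.0, 0.5, -0.6, -0.6]
[-30.0, -48.0, 0.4, -0.9, 0.3]
[-26.0, -48.1, -2.8, -1.5, 1.1]
[-21.9, -48.0, -2.4, -1.3, 1.1]
[-17.9, -48.0, -2.9, -1.5, 2.5]
[-13.9, -48.0, -2.3, -1.2, 0.4]
[-9.9, -48.0, -2.8, -0.8, 0.2]
[-5.9, -48.0, -3.4, -0.3, 0.0]
[-2.0, -48.0, -2.4, -0.4, -1.9]
[2.1, -47.9, -3.2, -0.6, -2.8]
[6.1, -48.0, -2.6, -0.4, -1.8]
[10.1, -48.0, -3.1, -0.4, -2.2]
[14.1, -48.0, -2.4, -0.4, -1.4]
[17.5, -48.0, -6.6, 0.5, -0.6]
[18.5, -47.9, -10.7, -0.1, -1.6]
36.0917 [ 0.01851561 -0.04793463  0.26377747]
scene 184 [ 0.0526 -0.045   0.2758] [ 0.036 -0.064  0.245] [ 0.063 -0.027  0.291]
top 147 [ 0.0421 -0.0443  0.2805] [ 0.025 -0.061  0.248] [ 0.06  -0.028  0.292]
37.9833 [-0.5110098  -0.83576892  0.29201751]
```

View pics/f.png

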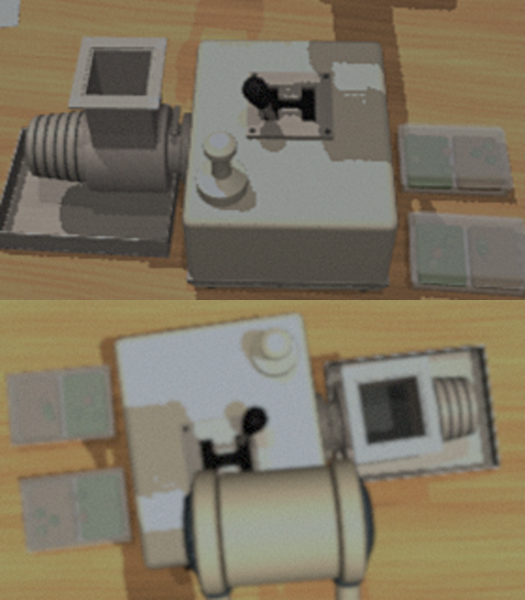

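The picture shows the knob in the shredder-side rear slot, at about (258,95) in the scene half and (254,418) in the top half. The boxes, tray and pusher stand where they were, and the arm is clear.

```bash
python3 -c "
from bench import *
job_done()"
```

```text
the job is handed in; nothing more can be done
```

The gear lever is now home in the rear slot on the shredder's side, and the job is handed in. It took about 38 s of the 61 s allowed.

**Pushes:** I used closed fingertips, without gripping:
1. Back to neutral in the +y leg.
2. Along the cross rail to the stop on the shredder's side.
3. Rearward to the end stop.

**Forces:** The lever moved at about 2–4 N. Each of the last two pushes ended on a sharp force rise at the expected stop, at 11.3 N sideways and 10.7 N to the rear. I stopped there and backed off.

**Last checks:** With the arm backed off and raised clear, the cameras put the knob at about x +43 mm and y −45 mm from the gate centre. The expected home position is about +43 and −47 mm, so this agrees within the measuring error. The meal boxes, tray and pusher looked unmoved; I checked those by eye and did not measure them. No check failed.

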